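Close a dowelled joint with a ratchet clamp and let the clamp off

ROBOT

A 6-joint arm with a two-finger parallel gripper is mounted at the origin on a cart in front of the work surface, level with it; the furniture and walls round the work are solid. World frame = base frame: x ahead of the robot, y to its left, z up, the work surface at z = 0. Lengths are in m, angles in rad, forces in N, time in s.
With the tool pointing down it reaches from about 0.25 to 0.775 m from the base axis. Payload 4 kg.
Tool frame: the origin (TCP) lies midway between the tips of the shut fingers; the grasp point (between the pads) lies grip_point_offset behind it (grip_point_offset is the distance from the TCP to the grasp point, in m); z points along the fingers, y is the line along which they close (so a half turn about z gives the same grasp; the last joint's range is limited). The gripper opens to 94 mm and grips with 3 to 60 N. Pads are 16 mm wide; open, the fingers measure 119 mm over their backs; the gripper's body (75 mm by 177 mm) begins 78 mm behind the grasp point.
Start: joints at [1.245, 0.087, 1.371, -0, 1.684, -0.103], TCP at [0.122, 0.536, 0.206] pointing down, gripper open.
Joint ranges: [-3.1, 3.1], [-0.76, 2.03], [0.27, 2.55], [-1.08, 4.22], [0.17, 2.65], [-2.57, 2.57]. Speed limits (rad/s): [2.79, 2.79, 3.14, 3.14, 3.14, 3.14].

INTERFACE

Orientations are given as [roll, pitch, yaw] about the fixed x, y, z axes, in that order (R = Rz(yaw) Ry(pitch) Rx(roll)).
In Python, from bench import * gives the robot as it stands. The module is installed in compiled form; this text tells all that it offers.
- The arm moves only by the tool apply_moves, never from a script. Its argument "commands" is a list of rows, each a list of 7 numbers: the turn, a rotation vector about the world's x, y, z in rad, then the shift along the world's x, y, z in m, then the opening in per cent of the stroke, from 0 (shut) to 100 (fully open). In form: [[ax, ay, az, x, y, z, jaw], ...]. A call has exactly 5 rows; each row is the pose to reach, as a shift and turn from the pose commanded when the call began; what a row does not reach only later rows make up. A row lasts 1/10 s, in which the tool goes at most 50 mm and 8.59 degrees, less where a joint would pass 70% of its speed; a pose out of reach is approached as far as the arm can. A call with a gripper value outside its range is refused whole. The fingers move at their own pace and stop on an object; the grip force is fixed at half the most. Time passes only in rows, so rows that repeat a pose let the fingers close, or fill a call up. It gives the time, the measured TCP pose, the force, the opening and the grip force at its end, in the units of the state.
- get_obs(): the state, without advancing time (a new reading comes with each control period).
- snapshot(name): name is "scene" or "top"; returns a dict with "pixels" (480x640x3 uint8, red, green, blue), "vertical_fov" (degrees; the focal length in pixels is half the picture's height over the tangent of half this angle, whatever the lens; pixels are square), "cx", "cy" (the principal point, pixels), "rvec" (rotation vector, rad) and "tvec" (3), from world to camera coordinates, as OpenCV has them. Camera axes: x right, y down, z forward; pixel columns grow to the right and rows downward; lengths in m; the calibration is good to about 2 mm. A picture is of the moment at which its call begins. There is no depth.
- close_job(): hands the job in; it is judged then, once.
Trained networks look in the newest picture that a camera, given by its name, has taken for a name from the list of things; names that differ only in an ending like _2 or _b are one class to them, and where a whole thing is asked for, a point or a joint stands for the part that bears it (a point fixed in the world has none). Each returns a list of dicts, best first, with "score" (0 to 1); they miss things now and then, are a little off and sometimes report something else, mostly with a low value. They report only what shows in the picture. A call takes as long as a camera call.
- masks_of(camera, query): "mask" (480x640 bool, what is visible of it) and "extent" ([left, top, right, bottom] in pixels, round what is visible of it).
- place_of(camera, query): "pixel" ([column, row] in pixels: a listed point, or the origin of a listed thing).
The state is a dict: "time": time; "joint_positions": joint angles; "qvel": joint speeds; "joint_torque": joint torques, N m; "tool_pos": TCP position; "ee_rot": TCP orientation; "wrist_force": force on the tool from outside, world axes, zero at the start; "wrist_torque": the same for the moment, N m; "width": finger opening in m; "finger_force": force on a finger pad.
Only numpy, scipy, OpenCV 4.12 (cv2) and the standard library are available. Lean on these libraries where they do the work, as an engineer would, in place of code of your own. Each camera call takes 0.05 s, during which the arm holds its last target. There are 200 camera calls.

TASK

Pump the trigger of the ratchet clamp until its jaw has pushed the dowelled rail fully home against the stile and holds the joint tight, but ease off as soon as it is tight, because hard squeezing crushes the wood. Then press the release plate so the jaw springs all the way back, leaving the joint closed. Move the rail and the jaw only with the trigger and release, not by hand, and leave the things around the clamp where they are.

Things in the scene. Friction and masses are not known exactly. Their poses are not given: they have to be found in the camera images.
- clamp: Ratchet clamp bolted to a plywood board (x -140 to 290, y +-50, 12 mm thick), fixed. Origin: on the bench under the trigger pivot; x = the way the jaw advances (roughly world -y), z up. Along x (mm): release plate -126, trigger, fixed black grip post 25 to 38 (30 wide, top z 147), jaw face 106 when home (50 wide, top z 82), then the work. Grey housing 38 wide, x -105 to 60, top z 68.
- trigger (a joint): Black trigger lever, rad: 0 at rest (leaning back 0.2), 0.36 at its forward stop; hinge along clamp y at x 0, z 18 mm. Pushed toward the grip (+x); springs back. It takes hold of the bar after a third of the stroke; a tooth is caught at about 0.29, so shorter strokes gain nothing. Return it below 0.05 before each stroke and before releasing. Trigger and grip measure 66 mm over both at rest.
- trigger_pad (a point): Rear (pushed) side of the trigger's finger rest, a cross bar of radius 7 mm, 36 mm wide in y, 107 mm from the hinge: clamp x -28, z 121 mm at rest, x 10, z 125 at the stop; trigger top z about 135. Push here takes 2 to 3 N idle, 5 to 7 N moving the jaw, 7 to 10 N sliding the rail, then rises by several N per mm once the joint is closed: 13 to 17 N is tight, over 19 N crushes.
- jaw_travel (a joint): Advance of the jaw, m: 0 fully home (back), at most 0.046. A spring of 3 to 5 N draws it back; the ratchet holds it in 6 mm teeth, one per full trigger stroke. It returns only while the release is held down and the trigger is at rest.
- jaw: The toothed steel bar with the jaw on its front end: a grey plate with a black rubber face, 50 x 66 mm. Its origin is not on the plate: it lies at the clamp's origin when the jaw is home and advances with it along x.
- release (a joint): Release rocker angle, rad: 0.01 to 0.03 when up, 0.25 fully down. The catch comes free of the teeth at about 0.1 rad. It springs back up; hold it down about half a second for the jaw to run home.
- release_pad (a point): Top middle of the steel release plate, 26 mm in x by 28 mm in y with a raised round rib across its middle, at the rear of the clamp (clamp x -126, z 86 mm). It is pressed straight down, at most 10 mm; this takes about 2.5 N at first and 4 to 5 N near the bottom stop, up to 10 N if the jaw is held tight.
- stile: Fixed wooden stile 50 x 80 x 44 mm with a steel tail stop behind it, bolted on the board's front half; set at various places along the board. Origin: underside, under the shoulder line (the face that the rail must meet); same axis directions as the clamp.
- gap (a joint): Open gap of the joint, m, between rail and stile: 0 when closed, 9 to 16 mm at the start. The dowels are a tight fit (about 4 N to slide) and stay where they are pushed.
- rail: Wooden rail 45 x 80 x 44 mm between jaw and stile, on two dowels. Origin: underside on the centre line, below its face that meets the stile (the block extends 45 mm toward the jaw).
- screw_tin: Bystander: open tin of screws, 73 mm across, 49 mm high. Origin at its underside.
- tape_roll: Bystander: roll of black tape, 62 mm across, 19 mm high. Origin at its underside.
- offcut: Bystander: timber offcut 66 x 110 x 28 mm. Origin at its underside.

How it is judged:
On the way, in this order (a step that is already met when the one before it is completed fails the run):
1. the joint is closed (gap under 1.5 mm) and the jaw presses the rail with more than 12 N (value of joint gap below 0.0015 m and contact force between jaw and rail above 12 N), for 0.2 s.
2. the release is pressed and the jaw runs home (under 4 mm) (value of joint jaw_travel below 0.004 m), for 0.1 s.
At the end, for the whole second after the job is handed in: The joint is closed (gap under 1.5 mm), the jaw is fully back (under 4 mm from home), and the trigger (under 0.04 rad) and release (under 0.06 rad) have sprung back to rest (value of joint gap below 0.0015 m and value of joint jaw_travel below 0.004 m and value of joint trigger below 0.04 rad and value of joint release below 0.06 rad); the robot touches nothing.
It fails at once if the jaw squeezes the work with more than 32 N (contact force between jaw and rail above 32 N).
It fails at once if the robot pushes the rail by hand (contact force between any of the fingers, the arm and rail above 2 N).
It fails at once if the robot pushes the jaw by hand (contact force between any of the fingers, the arm and jaw above 2 N).
It fails at once if a bystander is moved by more than 30 mm (distance of any of screw_tin, tape_roll, offcut from where it was at the start of the episode above 0.03 m).
It also fails if it takes over 72 s, if anything falls off the work surface, if the arm or the gripper's body presses on something with over 40 N, if the wrist force passes 120 N, or if a joint passes its speed limit or range.

## Working session

There is one attempt and no reset: what is moved stays moved. The work goes in short steps, Python scripts to look and compute and a tool call to move; the robot and the scene stay as the last step left them, time stands still between calls to the robot, and variables do not carry over. Pictures are saved under pics/ and viewed, at most 10 in all, crops included, and the job is handed in when it is done.

Besides the shell and the picture viewer there is one more tool, called after "Emit:" as a command line: name --pt "numbers of a row" for each row, then --argument value for the rest. apply_moves: Moves the arm, as the interface text tells. Its arguments: {"type":"object","properties":{"commands":{"type":"array"}},"required":["commands"]}

```bash
mkdir -p pics; cat > h.py <<'E'
from bench import *
import numpy as np, cv2
def cam(s):
    f=240/np.tan(np.radians(s["vertical_fov"])/2)
    K=np.array([[f,0,s["cx"]],[0,f,s["cy"]],[0,0,1]]);R=cv2.Rodrigues(np.array(s["rvec"],float))[0]
    return K,R,np.array(s["tvec"],float)
def ray(s,p,z):
    K,R,t=cam(s);c=-R.T@t;d=R.T@np.linalg.inv(K)@[p[0],p[1],1];return c+d*(z-c[2])/d[2]
def proj(s,P):
    K,R,t=cam(s);q=K@(R@np.array(P,float)+t);return q[:2]/q[2]
E
python3 - <<'E'
from h import *
im=[]
for c in("scene","top"):
    s=snapshot(c);cv2.imwrite(f"pics/{c}0.png",s["pixels"][:,:,::-1])
    for q,z in(("clamp",0),("trigger_pad",.121),("release_pad",.086),("stile",.012),("rail",.012),("jaw",0),("screw_tin",0),("tape_roll",0),("offcut",0)):
        r=place_of(c,q)
        for a in r[:2]: print(c,q,np.round(a["pixel"]),round(a["score"],2),ray(s,a["pixel"],z).round(4))
o=get_obs();print({k:np.round(v,3) for k,v in o.items()})
E
```

```text
scene clamp [313. 294.] 0.6 [0.4843 0.1075 0.    ]
scene trigger_pad [302. 248.] 0.78 [0.4866 0.1316 0.121 ]
scene trigger_pad [314. 292.] 0.75 [0.3982 0.0553 0.121 ]
scene release_pad [254. 246.] 0.5 [0.4779 0.242  0.086 ]
scene stile [396. 310.] 0.96 [ 0.5166 -0.0649  0.012 ]
scene rail [385. 313.] 0.9 [ 0.5013 -0.0482  0.012 ]
scene jaw [385. 309.] 0.39 [ 0.5199 -0.0411  0.    ]
scene tape_roll [232. 224.] 0.9 [0.5892 0.3939 0.    ]
scene offcut [204. 265.] 0.62 [0.4449 0.3638 0.    ]
top clamp [333. 268.] 0.64 [0.4934 0.1142 0.    ]
top trigger_pad [324. 271.] 0.54 [0.4864 0.1357 0.121 ]
top release_pad [277. 278.] 0.78 [0.4703 0.2416 0.086 ]
top stile [402. 263.] 0.59 [ 0.5047 -0.049   0.012 ]
top jaw [336. 270.] 0.85 [0.4879 0.1075 0.    ]
top screw_tin [324. 169.] 0.73 [0.7311 0.1342 0.    ]
top tape_roll [219. 228.] 0.81 [0.5897 0.3877 0.    ]
top offcut [229. 285.] 0.88 [0.4523 0.3619 0.    ]
{'time': np.float64(1.0), 'joint_positions': array([ 1.245,  0.087,  1.371,  0.   ,  1.684, -0.103]), 'qvel': array([ 0.001,  0.   , -0.001, -0.   , -0.   ,  0.001]), 'joint_torque': array([-1.0000e-03, -3.4005e+01, -3.0260e+01,  7.2000e-02,  2.4000e-02,
        0.0000e+00]), 'tool_pos': array([0.122, 0.536, 0.206]), 'ee_rot': array([ 3.141, -0.   ,  2.919]), 'wrist_force': array([0.849, 0.904, 0.175]), 'wrist_torque': array([ 0.05 , -0.015, -0.049]), 'finger_force': np.float64(0.0), 'width': np.float64(0.094)}
```

View pics/scene0.png

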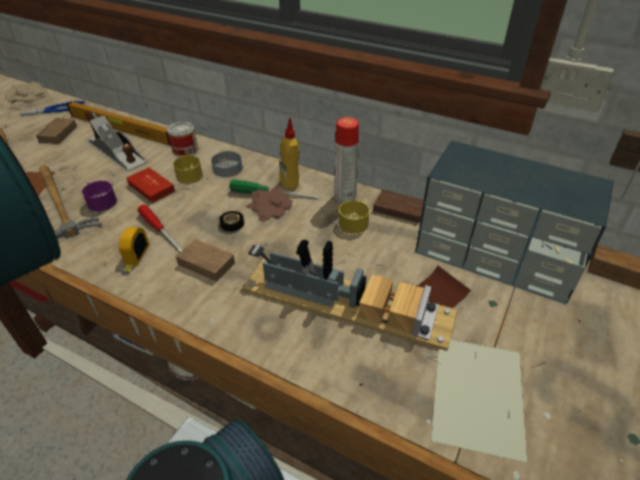

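View pics/top0.png

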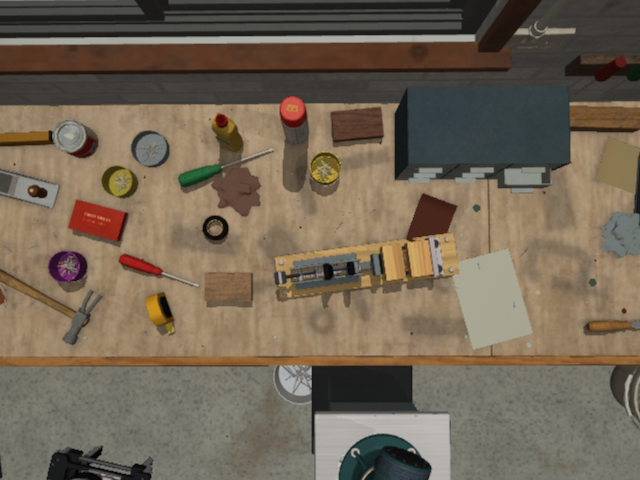

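The scene shows the clamp at the middle, running left to right: release plate at scene (258,250), trigger (304,248), grip (327,258), rail and stile to (410,305). In the top view the board spans (275,257) to (459,275). I'll zoom in to get the pose.

```bash
python3 - <<'E'
from h import *
s=cv2.imread("pics/top0.png")[225:307,265:469]
cv2.imwrite("pics/tc.png",cv2.resize(s,None,fx=3.9,fy=3.9,interpolation=cv2.INTER_CUBIC))
s=cv2.imread("pics/scene0.png")[230:355,235:465]
cv2.imwrite("pics/sc.png",cv2.resize(s,None,fx=3.4,fy=3.4,interpolation=cv2.INTER_CUBIC))
E
```

```text
(no output)
```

View pics/tc.png

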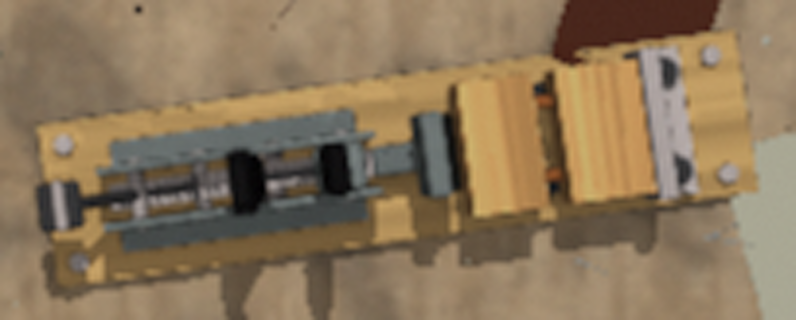

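View pics/sc.png

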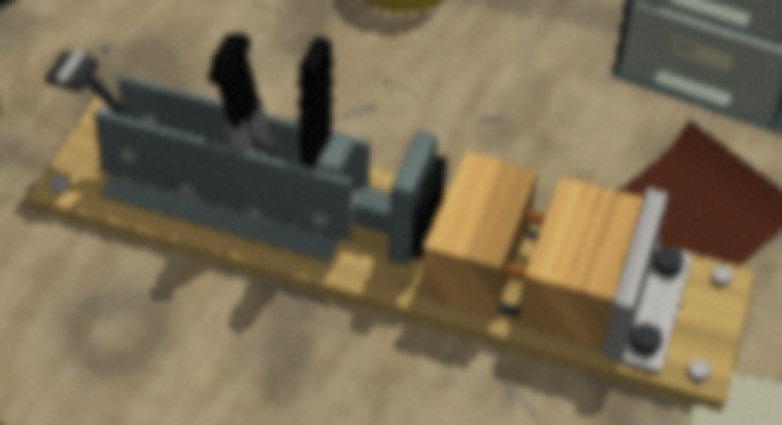

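```bash
cat > fit.py <<'E'
from h import *
from scipy.optimize import least_squares
S=snapshot("scene");T=snapshot("top")
t=lambda u,v:(265+u/3.9,225+v/3.9); c=lambda u,v:(235+u/3.4,230+v/3.4)
O=[(T,t(38,127),(-140,50,12)),(T,t(55,288),(-140,-50,12)),(T,t(738,33),(290,50,12)),(T,t(757,190),(290,-50,12)),
(T,t(59,205),(-126,0,86)),(T,t(336,168),(31.5,0,147)),(S,c(25,195),(-140,-50,12)),(S,c(752,262),(290,50,12)),(S,c(722,392),(290,-50,12)),
(S,c(73,68),(-126,0,86)),(S,c(318,42),(31.5,0,147)),(T,t(247,180),(-24,0,133)),(S,c(237,38),(-24,0,135))]
def W(p,P):
    a=p[2];x,y,z=np.array(P)/1000;return [p[0]+x*np.cos(a)-y*np.sin(a),p[1]+x*np.sin(a)+y*np.cos(a),z]
r=least_squares(lambda p:np.ravel([proj(s,W(p,P))-q for s,q,P in O]),[.49,.11,-1.4],loss='soft_l1')
p=r.x;print(p.round(4));print(np.array([proj(s,W(p,P))-q for s,q,P in O]).round(1).tolist())
def inv(q):
    d=np.array(q[:2])-p[:2];a=p[2];return (1000*np.array([d[0]*np.cos(a)+d[1]*np.sin(a),-d[0]*np.sin(a)+d[1]*np.cos(a)])).round(1)
for n,q in dict(stileL=(553,70),stileR=(567,215),railFa=(535,75),railFb=(550,212),railBa=(455,85),railBb=(470,217)).items(): print(n,inv(ray(T,t(*q),.056)))
for n,q in dict(stile=(530,270),railF=(500,265)).items(): pass
a=p[2];print("ex",np.cos(a),np.sin(a),"yaw",a)
for P in [(-28,0,121),(-70,0,121),(-126,0,86)]: print(P,np.round(W(p,P),4))
for n,z in(("scene",0),("top",0)):
  m=masks_of(n,"trigger");print(n,[(x["score"],x["extent"]) for x in m[:2]])
o=get_obs();print(o["time"])
E
python3 fit.py
```

```text
[ 0.4898  0.1089 -1.434 ]
[[-1.1, -0.9], [0.3, -0.3], [-1.2, -2.2], [0.4, -0.7], [-0.0, -0.1], [0.1, -0.3], [0.5, 0.5], [1.2, 1.7], [1.4, 2.4], [-0.4, -1.6], [-0.6, 2.3], [-2.9, 0.1], [-3.7, 1.3]]
stileL [170.4  37.2]
stileR [166.  -48.1]
railFa [159.5  35.7]
railFb [156.4 -45. ]
railBa [112.1  36.5]
railBb [109.6 -41.4]
ex 0.1363365778035277 -0.9906625750238184 yaw -1.4340338135207775
(-28, 0, 121) [0.486  0.1367 0.121 ]
(-70, 0, 121) [0.4803 0.1783 0.121 ]
(-126, 0, 86) [0.4726 0.2337 0.086 ]
scene [(0.66, [298.7, 240.5, 316.4, 273.7])]
top [(0.51, [321.9, 262.0, 344.8, 281.2]), (0.21, [294.6, 254.2, 381.6, 280.4])]
1.2
```

```bash
sed -i 's/,(T,t(247,180).*$/,(T,t(247,180),(-17,0,130)),(S,c(237,40),(-19,0,135)),(T,t(502,148),(135,0,56)),(T,t(605,138),(193,0,56))]/' fit.py; sed -i '/masks_of/d;/for n,z/d' fit.py; sed -i 's/^r=least.*/def res(p):\n    return np.ravel([(proj(s,W(p,P))-q)*([1,1] if P[2]!=56 else [0,1]) for s,q,P in O])\nr=least_squares(res,[.49,.11,-1.4],loss="soft_l1")/' fit.py; python3 fit.py
```

```text
[ 0.4891  0.1092 -1.4383]
[[-1.1, -0.9], [0.1, -0.3], [-1.1, -1.4], [0.3, 0.2], [-0.2, -0.0], [0.0, 0.1], [0.2, 0.5], [1.0, 2.3], [0.9, 3.1], [-0.6, -1.6], [-0.9, 2.5], [0.2, -0.0], [-1.6, 1.5], [0.1, -1.2], [-1.2, -2.1]]
stileL [170.6  38.6]
stileR [166.5 -46.7]
railFa [159.7  37.1]
railFb [156.9 -43.6]
railBa [112.3  37.7]
railBb [110.1 -40.2]
ex 0.1321563875173682 -0.991228878331518 yaw -1.4382521919595215
(-28, 0, 121) [0.4854 0.1369 0.121 ]
(-70, 0, 121) [0.4798 0.1786 0.121 ]
(-126, 0, 86) [0.4724 0.2341 0.086 ]
1.3
```

Emit:
apply_moves --pt "0 0 -0.1 0.03 -0.03 0 0" --pt "0 0 -0.2 0.06 -0.06 0 0" --pt "0 0 -0.3 0.09 -0.09 0 0" --pt "0 0 -0.4 0.12 -0.12 0 0" --pt "0 0 -0.5 0.15 -0.15 0 0"

```text
time: 1.8
tool_pos: [0.2724, 0.3852, 0.2057]
ee_rot: [3.141, 0.0, 2.415]
wrist_force: [0.6, 0.0, 0.2]
width: 0.0578
finger_force: 0.0
```

Emit:
apply_moves --pt "0 0 -0.1 0.03 -0.03 0 0" --pt "0 0 -0.2 0.06 -0.06 0 0" --pt "0 0 -0.3 0.09 -0.09 0 0" --pt "0 0 -0.4 0.12 -0.12 0 0" --pt "0 0 -0.5 0.15 -0.15 0 0"

```text
time: 2.3
tool_pos: [0.4226, 0.235, 0.2058]
ee_rot: [3.141, -0.0, 1.915]
wrist_force: [0.4, 0.3, 0.0]
width: 0.0174
finger_force: 0.0
```

Emit:
apply_moves --pt "0 0 -0.1 0.03 -0.03 0 0" --pt "0 0 -0.2 0.056 -0.05 0 0" --pt "0 0 -0.225 0.056 -0.05 0 0" --pt "0 0 -0.225 0.056 -0.05 0 0" --pt "0 0 -0.225 0.056 -0.05 0 0"

```text
time: 2.8
tool_pos: [0.4769, 0.1871, 0.2056]
ee_rot: [-3.141, -0.0, 1.696]
wrist_force: [-0.4, 0.2, -0.6]
width: 0.0
finger_force: 0.0
```

Emit:
apply_moves --pt "0 0 0 0.001 0 -0.03 0" --pt "0 0 0 0.002 0 -0.06 0" --pt "0 0 0 0.002 0 -0.092 0" --pt "0 0 0 0.002 0 -0.092 0" --pt "0 0 0 0.002 0 -0.092 0"

```text
time: 3.3
tool_pos: [0.4788, 0.1873, 0.1139]
ee_rot: [-3.141, -0.0, 1.696]
wrist_force: [0.4, -0.5, 0.5]
width: 0.0007
finger_force: 0.0
```

Emit:
apply_moves --pt "0 0 0 0.001 -0.01 0 0" --pt "0 0 0 0.003 -0.02 0 0" --pt "0 0 0 0.004 -0.03 0 0" --pt "0 0 0 0.004 -0.034 0 0" --pt "0 0 0 0.004 -0.034 0 0"

```text
time: 3.8
tool_pos: [0.4839, 0.1515, 0.114]
ee_rot: [3.141, -0.0, 1.692]
wrist_force: [0.1, -1.1, 0.0]
width: 0.0005
finger_force: 0.0
```

```bash
python3 - <<'E'
from h import *
s=snapshot("scene");cv2.imwrite("pics/s1.png",cv2.resize(s["pixels"][190:355,215:435,::-1],None,fx=3.4,fy=3.4,interpolation=cv2.INTER_CUBIC))
print(get_obs()["wrist_force"])
E
```

```text
[ 0.70788771 -0.56814845  0.26369401]
```

View pics/s1.png

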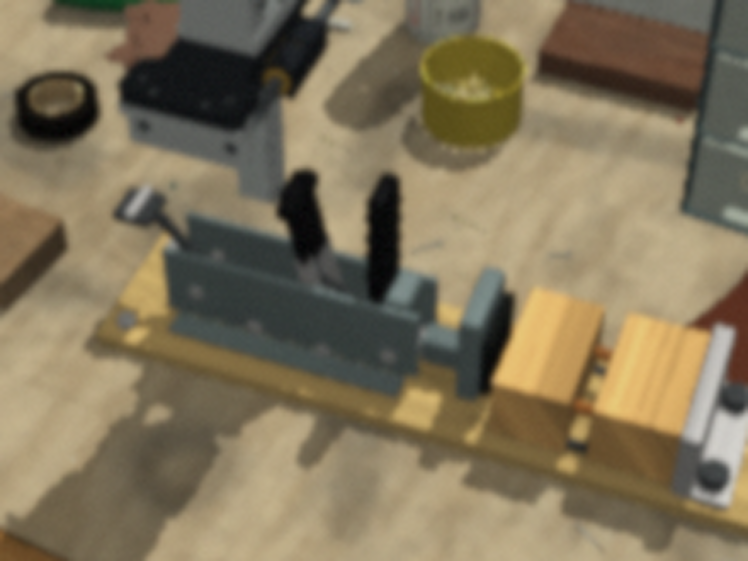

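The finger tip sits just behind the trigger top (finger at crop (262,195), trigger at (300,180)). Next I feel for contact.

Emit:
apply_moves --pt "0 0 0 0 -0.002 0 0" --pt "0 0 0 0.001 -0.004 0 0" --pt "0 0 0 0.001 -0.006 0 0" --pt "0 0 0 0.001 -0.007 0 0" --pt "0 0 0 0.001 -0.007 0 0"

```text
time: 4.35
tool_pos: [0.4847, 0.1459, 0.1137]
ee_rot: [3.141, -0.001, 1.694]
wrist_force: [1.5, 1.7, -0.3]
width: 0.0005
finger_force: 0.9
```

Emit:
apply_moves --pt "0 0 0 0 -0.002 0 0" --pt "0 0 0 0 -0.003 0 0" --pt "0 0 0 0 -0.004 0 0" --pt "0 0 0 0 -0.004 0 0" --pt "0 0 0 0 -0.004 0 0"

```text
time: 4.85
tool_pos: [0.4847, 0.1415, 0.1137]
ee_rot: [3.141, -0.0, 1.694]
wrist_force: [0.4, 3.0, 1.1]
width: 0.0002
finger_force: 1.2
```

Emit:
apply_moves --pt "0 0 0 0.001 -0.007 0 0" --pt "0 0 0 0.002 -0.014 0 0" --pt "0 0 0 0.003 -0.021 0 0" --pt "0 0 0 0.004 -0.028 0 0" --pt "0 0 0 0.004 -0.028 0 0"

```text
time: 5.35
tool_pos: [0.4882, 0.1138, 0.1138]
ee_rot: [-3.141, -0.003, 1.693]
wrist_force: [-1.1, 5.6, 3.7]
width: 0.0006
finger_force: 2.9
```

```bash
python3 - <<'E'
from h import *
s=snapshot("scene");cv2.imwrite("pics/s2.png",cv2.resize(s["pixels"][190:355,215:435,::-1],None,fx=3.4,fy=3.4,interpolation=cv2.INTER_CUBIC))
o=get_obs();print(o["wrist_force"],o["tool_pos"])
E
```

```text
[-1.39388389  5.87761659  4.05875041] [0.48816125 0.11388994 0.1138358 ]
```

View pics/s2.png

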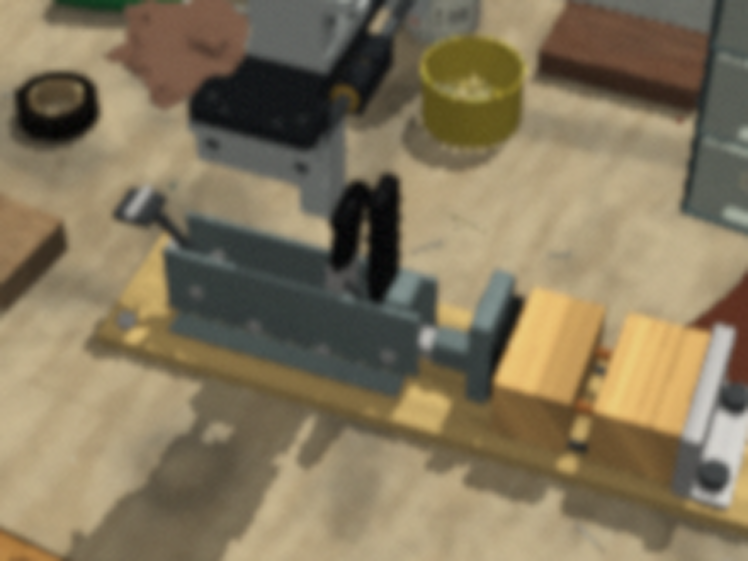

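The trigger is now far forward beside the grip (crop (352,200)), and the jaw (492,335) has advanced close to the rail. Now the return, then the second stroke.

Emit:
apply_moves --pt "0 0 0 0 -0.001 0 0" --pt "0 0 0 -0.001 0.009 0 0" --pt "0 0 0 -0.003 0.022 0 0" --pt "0 0 0 -0.005 0.036 0 0" --pt "0 0 0 -0.005 0.036 0 0"

```text
time: 5.9
tool_pos: [0.4829, 0.1504, 0.1129]
ee_rot: [-3.14, 0.001, 1.696]
wrist_force: [-0.2, -0.4, -0.3]
width: 0.0001
finger_force: 0.0
```

Emit:
apply_moves --pt "0 0 0 0.001 -0.01 0 0" --pt "0 0 0 0.003 -0.018 0 0" --pt "0 0 0 0.004 -0.025 0 0" --pt "0 0 0 0.004 -0.03 0 0" --pt "0 0 0 0.004 -0.03 0 0"

```text
time: 6.4
tool_pos: [0.488, 0.1201, 0.1145]
ee_rot: [3.14, -0.004, 1.693]
wrist_force: [-2.2, 5.8, 4.3]
width: 0.0007
finger_force: 3.3
```

Emit:
apply_moves --pt "0 0 0 0 -0.002 0 0" --pt "0 0 0 0 -0.004 0 0" --pt "0 0 0 0.001 -0.006 0 0" --pt "0 0 0 0.001 -0.007 0 0" --pt "0 0 0 0.001 -0.007 0 0"

```text
time: 6.9
tool_pos: [0.4888, 0.114, 0.1145]
ee_rot: [3.14, -0.006, 1.693]
wrist_force: [-1.5, 7.7, 2.8]
width: 0.0007
finger_force: 4.2
```

```bash
cat > look.py <<'E'
from h import *
import sys
s=snapshot("top");cv2.imwrite("pics/%s.png"%sys.argv[1],cv2.resize(s["pixels"][225:307,265:469,::-1],None,fx=3.9,fy=3.9,interpolation=cv2.INTER_CUBIC))
o=get_obs();print(o["wrist_force"],o["tool_pos"])
E
python3 look.py t2
```

```text
[-0.87786797  8.15397621  4.14222012] [0.48882594 0.11404765 0.11448444]
```

View pics/t2.png

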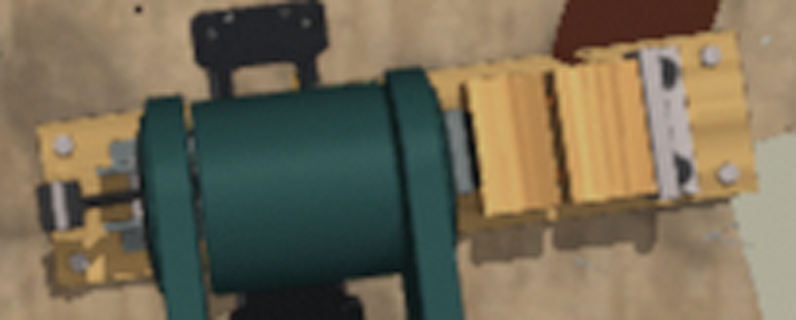

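The rail has moved and about half the gap is left (rail edge (555,140), stile (565,140)). On the third stroke I watch the force.

Emit:
apply_moves --pt "0 0 0 0 -0.001 0 0" --pt "0 0 0 -0.002 0.009 0 0" --pt "0 0 0 -0.003 0.022 0 0" --pt "0 0 0 -0.005 0.037 0 0" --pt "0 0 0 -0.005 0.037 0 0"

```text
time: 7.45
tool_pos: [0.4831, 0.1498, 0.1129]
ee_rot: [-3.14, 0.002, 1.695]
wrist_force: [-0.1, -0.6, 0.7]
width: 0.0006
finger_force: 0.0
```

Emit:
apply_moves --pt "0 0 0 0.001 -0.01 0 0" --pt "0 0 0 0.003 -0.018 0 0" --pt "0 0 0 0.004 -0.022 0 0" --pt "0 0 0 0.004 -0.024 0 0" --pt "0 0 0 0.004 -0.024 0 0"

```text
time: 7.95
tool_pos: [0.4871, 0.1263, 0.1141]
ee_rot: [-3.141, -0.005, 1.693]
wrist_force: [-3.3, 6.7, 3.5]
width: 0.0005
finger_force: 3.7
```

Emit:
apply_moves --pt "0 0 0 0 -0.001 0 0" --pt "0 0 0 0 -0.002 0 0" --pt "0 0 0 0 -0.003 0 0" --pt "0 0 0 0 -0.003 0 0" --pt "0 0 0 0 -0.003 0 0"

```text
time: 8.45
tool_pos: [0.4874, 0.124, 0.1143]
ee_rot: [3.141, -0.005, 1.694]
wrist_force: [-2.7, 7.8, 2.9]
width: 0.0005
finger_force: 4.2
```

Emit:
apply_moves --pt "0 0 0 0 -0.001 0 0" --pt "0 0 0 0 -0.002 0 0" --pt "0 0 0 0 -0.002 0 0" --pt "0 0 0 0 -0.002 0 0" --pt "0 0 0 0 -0.002 0 0"

```text
time: 8.95
tool_pos: [0.4877, 0.1221, 0.1144]
ee_rot: [3.14, -0.006, 1.694]
wrist_force: [-1.9, 8.2, 4.2]
width: 0.0006
finger_force: 4.3
```

Emit:
apply_moves --pt "0 0 0 0 -0.001 0 0" --pt "0 0 0 0 -0.002 0 0" --pt "0 0 0 0 -0.002 0 0" --pt "0 0 0 0 -0.002 0 0" --pt "0 0 0 0 -0.002 0 0"

```text
time: 9.45
tool_pos: [0.4879, 0.1201, 0.1145]
ee_rot: [3.14, -0.006, 1.694]
wrist_force: [-0.3, 9.2, 2.7]
width: 0.0005
finger_force: 4.3
```

Emit:
apply_moves --pt "0 0 0 0 -0.001 0 0" --pt "0 0 0 0 -0.002 0 0" --pt "0 0 0 0 -0.002 0 0" --pt "0 0 0 0 -0.002 0 0" --pt "0 0 0 0 -0.002 0 0"

```text
time: 9.95
tool_pos: [0.4883, 0.1173, 0.1144]
ee_rot: [3.139, -0.004, 1.693]
wrist_force: [-0.8, 6.9, 3.4]
width: 0.0006
finger_force: 3.2
```

Emit:
apply_moves --pt "0 0 0 0 -0.001 0 0" --pt "0 0 0 0 -0.0015 0 0" --pt "0 0 0 0 -0.0015 0 0" --pt "0 0 0 0 -0.0015 0 0" --pt "0 0 0 0 -0.0015 0 0"

```text
time: 10.45
tool_pos: [0.4884, 0.1158, 0.1144]
ee_rot: [3.139, -0.004, 1.693]
wrist_force: [0.0, 7.1, 2.0]
width: 0.0006
finger_force: 3.3
```

Emit:
apply_moves --pt "0 0 0 0 -0.001 0 0" --pt "0 0 0 0 -0.002 0 0" --pt "0 0 0 0 -0.002 0 0" --pt "0 0 0 0 -0.002 0 0" --pt "0 0 0 0 -0.002 0 0"

```text
time: 10.95
tool_pos: [0.4886, 0.1147, 0.1144]
ee_rot: [3.138, -0.005, 1.694]
wrist_force: [0.5, 8.7, 2.7]
width: 0.0004
finger_force: 4.2
```

```bash
python3 look.py t3
```

```text
[1.26114289 9.22589689 2.56374665] [0.48854496 0.11467829 0.11442161]
```

View pics/t3.png

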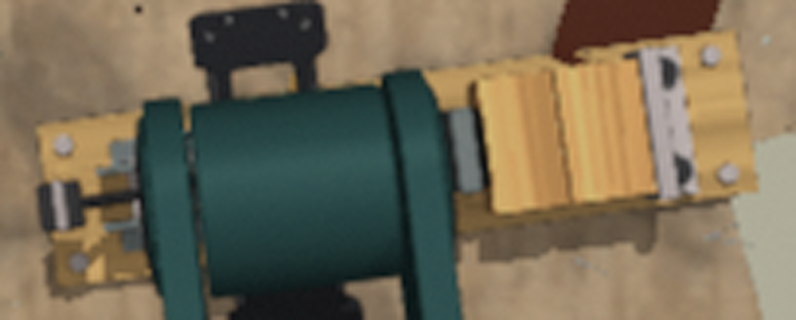

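The joint looks closed or nearly so (rail edge and stile meet at about (565,140)). I continue in 1 mm steps.

Emit:
apply_moves --pt "0 0 0 0 -0.0005 0 0" --pt "0 0 0 0 -0.001 0 0" --pt "0 0 0 0 -0.001 0 0" --pt "0 0 0 0 -0.001 0 0" --pt "0 0 0 0 -0.001 0 0"

```text
time: 11.5
tool_pos: [0.4886, 0.1139, 0.1144]
ee_rot: [3.138, -0.006, 1.694]
wrist_force: [0.9, 9.5, 2.7]
width: 0.0006
finger_force: 4.5
```

Emit:
apply_moves --pt "0 0 0 0 -0.0005 0 0" --pt "0 0 0 0 -0.001 0 0" --pt "0 0 0 0 -0.001 0 0" --pt "0 0 0 0 -0.001 0 0" --pt "0 0 0 0 -0.001 0 0"

```text
time: 12.0
tool_pos: [0.4888, 0.113, 0.1144]
ee_rot: [3.138, -0.006, 1.694]
wrist_force: [0.4, 10.8, 1.2]
width: 0.0004
finger_force: 4.5
```

Emit:
apply_moves --pt "0 0 0 0 -0.0005 0 0" --pt "0 0 0 0 -0.001 0 0" --pt "0 0 0 0 -0.001 0 0" --pt "0 0 0 0 -0.001 0 0" --pt "0 0 0 0 -0.001 0 0"

```text
time: 12.5
tool_pos: [0.4889, 0.1121, 0.1143]
ee_rot: [3.137, -0.006, 1.694]
wrist_force: [0.8, 9.1, 1.1]
width: 0.0006
finger_force: 4.7
```

Emit:
apply_moves --pt "0 0 0 0 -0.0005 0 0" --pt "0 0 0 0 -0.001 0 0" --pt "0 0 0 0 -0.001 0 0" --pt "0 0 0 0 -0.001 0 0" --pt "0 0 0 0 -0.001 0 0"

```text
time: 13.0
tool_pos: [0.4889, 0.1118, 0.1143]
ee_rot: [3.137, -0.008, 1.694]
wrist_force: [2.3, 10.8, 1.0]
width: 0.0006
finger_force: 5.4
```

Emit:
apply_moves --pt "0 0 0 0 -0.0005 0 0" --pt "0 0 0 0 -0.0005 0 0" --pt "0 0 0 0 -0.0005 0 0" --pt "0 0 0 0 -0.0005 0 0" --pt "0 0 0 0 -0.0005 0 0"

```text
time: 13.5
tool_pos: [0.4889, 0.1117, 0.1143]
ee_rot: [3.137, -0.008, 1.694]
wrist_force: [1.7, 12.1, -0.0]
width: 0.0005
finger_force: 5.7
```

```bash
python3 - <<'E'
from h import *
for i in range(4):
    s=snapshot("top");o=get_obs();print(o["wrist_force"].round(1),o["tool_pos"].round(4))
E
```

```text
[ 1.9 12.5  1.1] [0.4889 0.1116 0.1144]
[ 1.5 11.8  0.5] [0.4889 0.1116 0.1143]
[ 1.4 11.8  0.2] [0.4889 0.1116 0.1144]
[ 2.5 12.6  0.6] [0.4889 0.1116 0.1144]
```

It is stiff here, probably the trigger's forward stop with the joint about closed. I return and start another stroke, feeling for the rise.

Emit:
apply_moves --pt "0 0 0 -0.001 0.004 0 0" --pt "0 0 0 -0.002 0.012 0 0" --pt "0 0 0 -0.003 0.024 0 0" --pt "0 0 0 -0.005 0.041 0 0" --pt "0 0 0 -0.005 0.041 0 0"

```text
time: 14.2
tool_pos: [0.4817, 0.1497, 0.1129]
ee_rot: [-3.14, 0.001, 1.695]
wrist_force: [0.4, -0.4, -0.8]
width: 0.0004
finger_force: 0.0
```

Emit:
apply_moves --pt "0 0 0 0.001 -0.006 0 0" --pt "0 0 0 0.001 -0.01 0 0" --pt "0 0 0 0.002 -0.014 0 0" --pt "0 0 0 0.002 -0.014 0 0" --pt "0 0 0 0.002 -0.014 0 0"

```text
time: 14.7
tool_pos: [0.4846, 0.1351, 0.1137]
ee_rot: [3.141, -0.0, 1.693]
wrist_force: [-1.0, 2.0, 2.4]
width: 0.0005
finger_force: 1.2
```

Emit:
apply_moves --pt "0 0 0 0 -0.001 0 0" --pt "0 0 0 0 -0.001 0 0" --pt "0 0 0 0 -0.001 0 0" --pt "0 0 0 0 -0.001 0 0" --pt "0 0 0 0 -0.001 0 0"

```text
time: 15.2
tool_pos: [0.4847, 0.1345, 0.1136]
ee_rot: [3.141, -0.0, 1.694]
wrist_force: [0.7, 2.8, 2.3]
width: 0.0006
finger_force: 1.3
```

Emit:
apply_moves --pt "0 0 0 0 -0.001 0 0" --pt "0 0 0 0 -0.0015 0 0" --pt "0 0 0 0 -0.0015 0 0" --pt "0 0 0 0 -0.0015 0 0" --pt "0 0 0 0 -0.0015 0 0"

```text
time: 15.7
tool_pos: [0.4847, 0.1329, 0.1135]
ee_rot: [3.141, 0.0, 1.694]
wrist_force: [-0.2, 3.2, 2.0]
width: 0.0006
finger_force: 1.3
```

Emit:
apply_moves --pt "0 0 0 0 -0.001 0 0" --pt "0 0 0 0 -0.0015 0 0" --pt "0 0 0 0 -0.0015 0 0" --pt "0 0 0 0 -0.0015 0 0" --pt "0 0 0 0 -0.0015 0 0"

```text
time: 16.2
tool_pos: [0.4846, 0.1314, 0.1135]
ee_rot: [3.141, 0.0, 1.694]
wrist_force: [0.6, 2.8, 1.4]
width: 0.0007
finger_force: 1.3
```

Emit:
apply_moves --pt "0 0 0 0 -0.001 0 0" --pt "0 0 0 0 -0.0015 0 0" --pt "0 0 0 0 -0.0015 0 0" --pt "0 0 0 0 -0.0015 0 0" --pt "0 0 0 0 -0.0015 0 0"

```text
time: 16.7
tool_pos: [0.4847, 0.1302, 0.1137]
ee_rot: [3.141, -0.0, 1.694]
wrist_force: [1.5, 5.0, 1.8]
width: 0.0006
finger_force: 2.3
```

Emit:
apply_moves --pt "0 0 0 0 -0.001 0 0" --pt "0 0 0 0 -0.001 0 0" --pt "0 0 0 0 -0.001 0 0" --pt "0 0 0 0 -0.001 0 0" --pt "0 0 0 0 -0.001 0 0"

```text
time: 17.2
tool_pos: [0.4848, 0.1296, 0.1138]
ee_rot: [3.141, -0.001, 1.694]
wrist_force: [1.7, 5.6, 2.5]
width: 0.0001
finger_force: 2.8
```

Engaged; the force is rising.

Emit:
apply_moves --pt "0 0 0 0 -0.001 0 0" --pt "0 0 0 0 -0.001 0 0" --pt "0 0 0 0 -0.001 0 0" --pt "0 0 0 0 -0.001 0 0" --pt "0 0 0 0 -0.001 0 0"

```text
time: 17.7
tool_pos: [0.4849, 0.1288, 0.1138]
ee_rot: [3.14, -0.002, 1.694]
wrist_force: [1.9, 5.7, 3.5]
width: 0.0004
finger_force: 2.9
```

Emit:
apply_moves --pt "0 0 0 0 -0.001 0 0" --pt "0 0 0 0 -0.001 0 0" --pt "0 0 0 0 -0.001 0 0" --pt "0 0 0 0 -0.001 0 0" --pt "0 0 0 0 -0.001 0 0"

```text
time: 18.2
tool_pos: [0.485, 0.128, 0.1139]
ee_rot: [3.14, -0.002, 1.694]
wrist_force: [2.2, 7.2, 1.7]
width: 0.0003
finger_force: 3.1
```

Emit:
apply_moves --pt "0 0 0 0 -0.001 0 0" --pt "0 0 0 0 -0.001 0 0" --pt "0 0 0 0 -0.001 0 0" --pt "0 0 0 0 -0.001 0 0" --pt "0 0 0 0 -0.001 0 0"

```text
time: 18.7
tool_pos: [0.4852, 0.1271, 0.114]
ee_rot: [3.139, -0.002, 1.694]
wrist_force: [1.1, 7.2, 3.5]
width: 0.0006
finger_force: 3.2
```

Emit:
apply_moves --pt "0 0 0 0 -0.001 0 0" --pt "0 0 0 0 -0.001 0 0" --pt "0 0 0 0 -0.001 0 0" --pt "0 0 0 0 -0.001 0 0" --pt "0 0 0 0 -0.001 0 0"

```text
time: 19.2
tool_pos: [0.4853, 0.1261, 0.1141]
ee_rot: [3.139, -0.002, 1.694]
wrist_force: [1.6, 6.5, 2.9]
width: 0.0008
finger_force: 3.3
```

Emit:
apply_moves --pt "0 0 0 0 -0.001 0 0" --pt "0 0 0 0 -0.0015 0 0" --pt "0 0 0 0 -0.0015 0 0" --pt "0 0 0 0 -0.0015 0 0" --pt "0 0 0 0 -0.0015 0 0"

```text
time: 19.7
tool_pos: [0.4854, 0.1253, 0.1142]
ee_rot: [3.139, -0.004, 1.695]
wrist_force: [2.2, 7.9, 2.3]
width: 0.0005
finger_force: 4.0
```

Emit:
apply_moves --pt "0 0 0 0 -0.001 0 0" --pt "0 0 0 0 -0.001 0 0" --pt "0 0 0 0 -0.001 0 0" --pt "0 0 0 0 -0.001 0 0" --pt "0 0 0 0 -0.001 0 0"

```text
time: 20.2
tool_pos: [0.4854, 0.1249, 0.1142]
ee_rot: [3.138, -0.005, 1.695]
wrist_force: [2.8, 8.7, 3.3]
width: 0.0003
finger_force: 4.6
```

Emit:
apply_moves --pt "0 0 0 0 -0.001 0 0" --pt "0 0 0 0 -0.001 0 0" --pt "0 0 0 0 -0.001 0 0" --pt "0 0 0 0 -0.001 0 0" --pt "0 0 0 0 -0.001 0 0"

```text
time: 20.7
tool_pos: [0.4855, 0.1245, 0.1143]
ee_rot: [3.138, -0.006, 1.695]
wrist_force: [2.9, 11.2, 3.0]
width: 0.0007
finger_force: 5.4
```

Emit:
apply_moves --pt "0 0 0 0 -0.001 0 0" --pt "0 0 0 0 -0.001 0 0" --pt "0 0 0 0 -0.001 0 0" --pt "0 0 0 0 -0.001 0 0" --pt "0 0 0 0 -0.001 0 0"

```text
time: 21.2
tool_pos: [0.4855, 0.1242, 0.1143]
ee_rot: [3.138, -0.007, 1.695]
wrist_force: [2.1, 12.4, 2.6]
width: 0.0006
finger_force: 6.1
```

Emit:
apply_moves --pt "0 0 0 0 -0.0005 0 0" --pt "0 0 0 0 -0.001 0 0" --pt "0 0 0 0 -0.001 0 0" --pt "0 0 0 0 -0.001 0 0" --pt "0 0 0 0 -0.001 0 0"

```text
time: 21.7
tool_pos: [0.4855, 0.1238, 0.1144]
ee_rot: [3.137, -0.009, 1.696]
wrist_force: [2.1, 13.7, 3.1]
width: 0.0004
finger_force: 6.8
```

```bash
python3 - <<'E'
from h import *
for i in range(6):
    s=snapshot("top");o=get_obs();print(o["wrist_force"].round(1),o["tool_pos"].round(4),o["finger_force"])
E
```

```text
[ 3.3 13.3  3. ] [0.4855 0.1238 0.1144] 6.821748912334442
[ 2.9 13.5  2.5] [0.4855 0.1238 0.1144] 6.820225641131401
[ 4.2 14.6  2.3] [0.4855 0.1238 0.1144] 6.820846572518349
[ 3.3 13.4  1.9] [0.4855 0.1238 0.1144] 6.819663494825363
[ 3.2 15.3  2.7] [0.4855 0.1238 0.1144] 6.819252893328667
[ 2.1 14.4  2. ] [0.4855 0.1238 0.1144] 6.818586587905884
```

Emit:
apply_moves --pt "0 0 0 0 -0.0005 0 0" --pt "0 0 0 0 -0.0007 0 0" --pt "0 0 0 0 -0.0007 0 0" --pt "0 0 0 0 -0.0007 0 0" --pt "0 0 0 0 -0.0007 0 0"

```text
time: 22.5
tool_pos: [0.4855, 0.1236, 0.1144]
ee_rot: [3.137, -0.01, 1.696]
wrist_force: [2.7, 15.4, 2.2]
width: 0.0001
finger_force: 7.4
```

```bash
python3 - <<'E'
from h import *
F=[]
for i in range(5):
    s=snapshot("top");o=get_obs();F.append(o["wrist_force"])
print(np.mean(F,0),o["finger_force"])
cv2.imwrite("pics/t4.png",cv2.resize(s["pixels"][225:307,265:469,::-1],None,fx=3.9,fy=3.9,interpolation=cv2.INTER_CUBIC))
E
```

```text
[ 3.36353778 15.29270289  2.84862399] 7.372060865163803
```

View pics/t4.png

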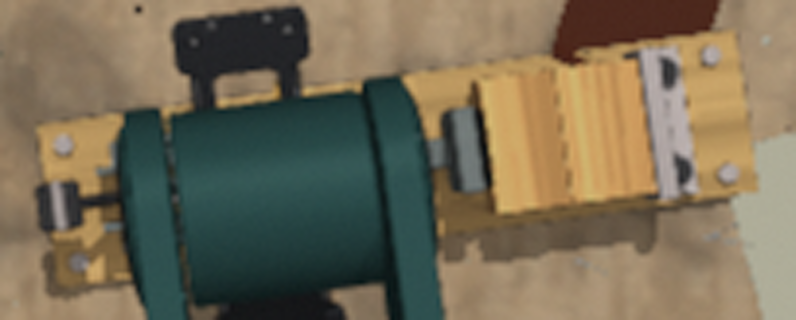

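Joint closed at about 15 N: the rail meets the stile at (565,140) with no gap. Next I ease off and go to the release.

Emit:
apply_moves --pt "0 0 0 -0.001 0.004 0 0" --pt "0 0 0 -0.002 0.012 0 0" --pt "0 0 0 -0.003 0.024 0 0" --pt "0 0 0 -0.004 0.04 0 0" --pt "0 0 0 -0.006 0.06 0.005 0"

```text
time: 23.25
tool_pos: [0.4769, 0.1775, 0.1167]
ee_rot: [-3.136, 0.004, 1.692]
wrist_force: [0.2, 0.5, 0.4]
width: 0.0005
finger_force: 0.0
```

Emit:
apply_moves --pt "0 0 0 -0.003 0.025 0 0" --pt "0 0 0 -0.006 0.05 0 0" --pt "0 0 0 -0.007 0.055 0 0" --pt "0 0 0 -0.007 0.055 0 0" --pt "0 0 0 -0.007 0.055 0 0"

```text
time: 23.75
tool_pos: [0.4712, 0.2326, 0.1179]
ee_rot: [-3.14, 0.002, 1.693]
wrist_force: [0.8, 0.1, -0.4]
width: 0.0004
finger_force: 0.0
```

Emit:
apply_moves --pt "0 0 0 0.001 0.001 -0.01 0" --pt "0 0 0 0.001 0.001 -0.02 0" --pt "0 0 0 0.001 0.001 -0.028 0" --pt "0 0 0 0.001 0.001 -0.028 0" --pt "0 0 0 0.001 0.001 -0.028 0"

```text
time: 24.25
tool_pos: [0.4723, 0.2344, 0.0899]
ee_rot: [-3.141, 0.0, 1.693]
wrist_force: [-0.3, 0.0, -0.3]
width: 0.0007
finger_force: 0.0
```

Emit:
apply_moves --pt "0 0 0 0 0 -0.002 0" --pt "0 0 0 0 0 -0.004 0" --pt "0 0 0 0 0 -0.006 0" --pt "0 0 0 0 0 -0.006 0" --pt "0 0 0 0 0 -0.006 0"

```text
time: 24.75
tool_pos: [0.4729, 0.2354, 0.0854]
ee_rot: [3.14, -0.001, 1.694]
wrist_force: [-1.5, 1.3, 4.4]
width: 0.0002
finger_force: 2.2
```

Emit:
apply_moves --pt "0 0 0 0 0 -0.002 0" --pt "0 0 0 0 0 -0.004 0" --pt "0 0 0 0 0 -0.006 0" --pt "0 0 0 0 0 -0.006 0" --pt "0 0 0 0 0 -0.006 0"

```text
time: 25.25
tool_pos: [0.4733, 0.2374, 0.0805]
ee_rot: [3.138, -0.005, 1.695]
wrist_force: [-1.7, 6.2, 6.7]
width: 0.0005
finger_force: 3.7
```

```bash
python3 - <<'E'
from h import *
for i in range(5):
    s=snapshot("top");o=get_obs()
print(o["wrist_force"],o["tool_pos"])
cv2.imwrite("pics/t5.png",cv2.resize(s["pixels"][225:307,265:469,::-1],None,fx=3.9,fy=3.9,interpolation=cv2.INTER_CUBIC))
E
```

```text
[-2.26152344  4.79592047  6.80507335] [0.47327494 0.23735456 0.08056946]
```

View pics/t5.png

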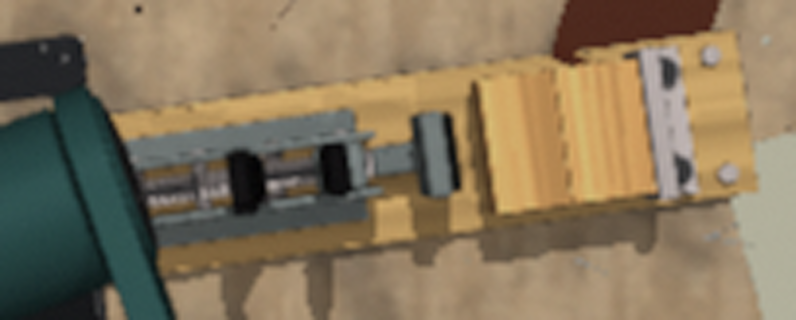

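The jaw is home (plate at (432,150), as at the start) and the joint has stayed closed. I lift off.

Emit:
apply_moves --pt "0 0 0 0 0 0 0" --pt "0 0 0 0 0 0.01 0" --pt "0 0 0 0 0 0.03 0" --pt "0 0 0 0 0 0.06 0" --pt "0 0 0 0 0 0.1 0"

```text
time: 26.0
tool_pos: [0.4711, 0.2334, 0.177]
ee_rot: [-3.136, 0.003, 1.693]
wrist_force: [0.8, -0.7, 1.1]
width: 0.0006
finger_force: 0.0
```

Emit:
apply_moves --pt "0 0 0 0 0 0.01 0" --pt "0 0 0 0 0 0.01 0" --pt "0 0 0 0 0 0.01 0" --pt "0 0 0 0 0 0.01 0" --pt "0 0 0 0 0 0.01 0"

```text
time: 26.5
tool_pos: [0.4716, 0.2343, 0.1863]
ee_rot: [-3.138, 0.001, 1.694]
wrist_force: [-0.0, -0.1, 0.1]
width: 0.0008
finger_force: 0.0
```

```bash
python3 - <<'E'
from h import *
o=get_obs();print(o["time"],o["tool_pos"],o["wrist_force"]);print(close_job())
E
```

```text
26.5 [0.47161509 0.23427864 0.1862932 ] [-0.02843373 -0.06773567  0.1346214 ]
the job is handed in; nothing more can be done
None
```

The job is handed in at 26.5 s, with no verdict returned: the trigger was eased off at about 15 N on the closed joint, the release sent the jaw home, and the joint looked closed in the last picture.

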